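Set a telescopic splint to its length mark and hold it locked

ROBOT

A 6-joint arm with a two-finger parallel gripper is mounted at the origin on the work surface. World frame = base frame: x ahead of the robot, y to its left, z up, the work surface at z = 0. Lengths are in m, angles in rad, forces in N, time in s.
With the tool pointing down it reaches from about 0.3 to 0.875 m from the base axis. Payload 6.4 kg.
Tool frame: the origin (TCP) lies at the very end of the fingers, on their centre line; the grasp point (between the pads) lies 19 mm behind it (manip.grip_depth is the distance from the TCP to the grasp point, in m); y points along the fingers, x is the direction in which the jaws open and shut, and the axes are right-handed (so a half turn about y gives the same grasp; the last joint's range is limited). The gripper opens to 85 mm and grips with 20 to 120 N. Pads are 22 mm wide; open, the fingers measure 114 mm over their backs; the gripper's body (76 mm by 85 mm) begins 54 mm behind the grasp point. The pads swing forward as they close: fully open they stand 13 mm farther back than shut.
Start: joints at [0.913, 0.181, 1.607, -0, 1.354, -0.206], TCP at [0.251, 0.517, 0.199] pointing down, gripper open.
Joint ranges: [-2.99, 2.99], [-0.89, 2.07], [0.3, 2.58], [-1.14, 4.28], [0, 2.63], [-3.12, 3.12]. Speed limits (rad/s): [2.57, 2.57, 3.01, 3.14, 3.14, 3.14].

INTERFACE

Orientations are given as a unit quaternion [w, x, y, z].
In Python, from workcell import manip gives the robot as it stands.
- The arm moves only by the shell command python3 -m handwheel 'ROWS' [FORCE]. ROWS is JSON, a list that holds one entry, the list of rows, each a list of 7 numbers: the shift along the tool's x, y, z in units of 60 mm (1.0 is 60 mm), then the turn, a rotation vector about the tool's x, y, z in units of 10 degrees (1.0 is 10 degrees), then the opening in per cent of the stroke, from 0 (shut) to 100 (fully open). A call has exactly 10 rows; each row is the pose to reach, as a shift and turn from the pose commanded when the call began, along the tool's axes at that moment; what a row does not reach only later rows make up. A row lasts 1/8 s, in which the tool goes at most 62.5 mm and 10.7 degrees, less where a joint would pass 70% of its speed; a pose out of reach is approached as far as the arm can. A call with a gripper value outside its range is refused whole. The fingers move at their own pace and stop on an object; FORCE is the grip in N (left out, the last holds). Time passes only in rows, so rows that repeat a pose let the fingers close, or fill a call up. It gives the time, the measured TCP pose, the force and the opening at its end, in the units of the state.
- manip.get_state(): the state, without advancing time (a new reading comes with each control period).
- manip.snapshot(name): name is "scene" or "side" or "wrist"; returns (picture, depth): 480x640x3 uint8, blue, green, red; 480x640 float32, m along the optical axis (not along the pixel's ray), 0 where there is no reading.
- manip.camera_params(name): a dict with "intrinsics" (3x3 intrinsics, pixels), "world_to_cam" (4x4, takes a point from world to camera coordinates); the wrist camera has in their place "mount" (4x4, takes a point from camera to tool coordinates, whose origin is the TCP and whose axes are the tool frame's). Camera axes: x right, y up, looking along -z (the intrinsics and any distortion apply to the point x, -y, -z); pixel columns grow to the right and rows downward; lengths in m; the calibration is good to about 2 mm. A picture is of the moment at which its call begins: read the wrist's pose just before it. camera_params takes no time and is no camera call.
- manip.close_job(): hands the job in, once; it reports no verdict.
The state is a dict: "time_s": time; "qpos": joint angles; "qvel": joint speeds; "effort": joint torques, N m; "position": TCP position; "tool_rot": TCP orientation; "contact_force": force on the tool from outside, world axes, zero at the start; "wrist_torque": the same for the moment, N m; "opening": finger opening in m.
Only numpy, scipy, OpenCV 4.12 (cv2) and the standard library are available. Lean on these libraries where they do the work, as an engineer would, in place of code of your own. Each camera call takes 0.05 s, during which the arm holds its last target.

TASK

Lift the orange case's lid open until it rests on its stop. With the yellow cam lever still open, draw the splint's sprung leg out until the white pointer on its foot plate lines up with the red length mark, and, holding it there, swing the lever fully closed against the grip tab. Finish still holding the leg at the mark with the lever closed - do not let go - and leave all the other things where they are.

Things in the scene. Friction and masses are not known exactly. Their poses are not given: they have to be found in the camera images.
- case: orange open-topped case fixed to the counter, 340 x 200 x 80 mm (x, y, z), walls and floor 6 mm. Origin: centre of its underside. Its x axis runs along the long side, away from the robot give or take 15 degrees; y points to the lid hinge. The splint lies in it along x, 10 mm to the +y side of the middle; a white scale rail 22 mm wide, 48 mm high, lies along the -y wall.
- lid (a joint): angle of the lid, rad: 0 shut, 1.57 upright, 1.83 leaning back on its stop (counts as open above 1.76). Orange plate, 340 x 200 x 12 mm, about 0.35 kg, hinged on the case's +y top edge; opening raises its -y edge up and over towards +y. The hinge is free: the lid falls shut before upright and on to its stop beyond it.
- lid_hinge (a point): point on the hinge line, middle of the case's length, 80 mm above the counter, on the case's +y edge. The hinge line is parallel to the case's x axis.
- lid_handle (a point): middle of the lid's black bar handle: round, 10 mm thick, along the case's x axis, 104 mm free between its end posts, 31 mm clear between it and the lid. Shut, it is 185 mm from the hinge line towards -y and 48 mm above it, 15 mm in from the lid's free edge. The bar can turn between gripping fingers as the lid swings.
- leg (a joint): how far the leg is drawn out, m: 0 fully in (start), 0.10 at the end of travel; it grows as the leg moves along the case's -x. A spring always draws it back in (3 N at 0 rising to 6 N at 0.10); even the closed lever does not keep it out without a hand on it.
- leg_grip (a point): point in the middle of the thickness of the teal grip tab, 14 mm to the +x side of the foot plate's inner face, 52 mm above the counter; moves with the leg, axes as the case's. The tab is an upright plate along x, 12 mm thick in y, 4 to 58 mm from that face, 24 to 74 mm above the counter. The leg's tube below it is 16 mm thick, its axis 30 mm above the counter.
- foot_plate (a point): middle of the inner (+x) face of the teal upright foot plate at the leg's -x end: 10 mm thick, 100 mm wide along y (centred on the tab), 11 to 73 mm above the counter; this point is 42 mm above it. Fingers put down on both sides of tab and open lever, just behind this face, can pull the leg by it and then squeeze lever and tab together.
- leg_index (a point): tip of the white pointer from the foot plate's -y end to the scale rail: level in x with the foot plate's inner face, 74 mm to the -y side of the tab's middle, 56 mm above the counter. Moves with the leg.
- lever (a joint): angle of the yellow cam lever, rad: 0 closed (parallel to the tab, 2 mm from it; counts as closed below 0.06), 0.55 fully open; starts 0.35 to 0.5. Friction of about 1 N at its tip; it stays where left. It rides on the leg on the tab's +y side. Closed, tab and lever together are 24 mm wide: from 6 mm on the -y side of the tab's middle to 18 mm on the +y side.
- lever_pin (a point): middle of the lever's upright pin, 58 mm to the +x side of the foot plate's inner face, 13 mm to the +y side of the tab's middle, 56 mm above the counter. From it the lever's arm reaches 52 mm towards the foot plate, its free end swung out to +y when open; 10 mm thick, 41 to 71 mm above the counter.
- lever_tip (a point): point in the lever's mid-thickness, 50 mm from its pin, near its free end, 56 mm above the counter.
- tube_end (a point): centre of the -x end of the fixed steel outer tube out of which the leg comes: up to 33 mm thick, 92 mm long towards +x, axis 30 mm above the counter.
- mark: red length mark, a fixed bar 5 mm along x, 22 mm along y, 6 mm high on top of the scale rail. Origin: centre of its underside; axes parallel to the case's. The leg is at length when the pointer's tip has the same case-x as this origin (0.045 to 0.085 m drawn out); 5 mm either way will do.
- pinbox: small blue box, 55 x 30 x 22 mm, lying loose in the case at its +x end; leave it. Origin: centre of underside.
- vial: amber vial, 28 mm thick, 45 mm high, standing loose in the case at its +x end; leave it. Origin: centre of underside.
- antiseptic: blue bottle, 60 mm thick, 160 mm high, on the counter to the right (-y); leave it. Origin: centre of underside.
- dish: steel bowl, 130 mm across, 40 mm high, on the counter near right; leave it. Origin: centre of underside.
- swabs: glass jar with steel cap, 72 mm thick, 90 mm high, on the counter far left; leave it. Origin: centre of underside.
- basket: white open basket, 170 x 120 x 60 mm, on the counter left; leave it. Origin: centre of underside.
- spatula: green-handled spatula, 170 mm long, lying on the counter right of the case; leave it. Origin on its underside.

How it is judged:
By the outcome, as a careful person would: the job done as asked, in the order asked, and still so for the second after the job is handed in, while the arm keeps its last pose, push and grip.
It also fails if it takes over 58 s, if anything falls off the work surface, if the arm or the gripper's body presses on something with over 40 N, if the wrist force passes 120 N, or if a joint passes its speed limit or range.

## Working session

There is one attempt and no reset: what is moved stays moved. The work goes in short steps, Python scripts to look and compute and a shell command to move; the robot and the scene stay as the last step left them, time stands still between calls to the robot, and variables do not carry over. Pictures are saved under pics/ and viewed, and the job is handed in when it is done.

```bash
ls; mkdir -p pics; python3 - <<'E'
from workcell import manip
import cv2,numpy as np
s=manip.get_state();print(s)
for n in("scene","side"):
    im,d=manip.snapshot(n);cv2.imwrite(f"pics/{n}0.png",im);np.save(f"pics/{n}0.npy",d)
    print(n,manip.camera_params(n))
print(manip.camera_params("wrist"),manip.grip_depth)
E
```

```text
pics
{'time_s': 0.0, 'qpos': array([ 9.12718960e-01,  1.81534100e-01,  1.60800103e+00,  3.73271063e-07,
        1.35380479e+00, -2.06302568e-01]), 'qvel': array([-6.20924499e-05, -3.19333829e-04,  5.30381246e-04,  1.47757007e-03,
       -1.77235088e-03,  2.31251831e-03]), 'effort': array([ 9.24224005e-04, -4.44876552e+01, -3.51335442e+01, -3.32701939e-04,
        9.16437042e-03, -2.29703403e-06]), 'position': array([0.25063077, 0.51682995, 0.19789148]), 'tool_rot': array([-0.59906974,  0.59949687,  0.37473239, -0.37589171]), 'contact_force': array([0.06064419, 0.48540262, 0.69118195]), 'wrist_torque': array([ 0.02587286,  0.03299517, -0.02954271]), 'opening': 0.08544241073125627}
scene {'intrinsics': array([[451.45391583,   0.        , 313.3783259 ],
       [  0.        , 451.45391583, 228.98445311],
       [  0.        ,   0.        ,   1.        ]]), 'world_to_cam': array([[-0.75282002,  0.65813053, -0.01123454,  0.42848548],
       [-0.54619428, -0.61507177,  0.56864622,  0.22597342],
       [ 0.36733339,  0.43422451,  0.82250548, -1.5542286 ],
       [ 0.        ,  0.        ,  0
[... 291 characters left out ...]
4501241,  0.64361897,  0.62267052, -0.31389633],
       [-0.37100873, -0.50033132,  0.78231777, -1.12883882],
       [ 0.        ,  0.        ,  0.        ,  1.        ]])}
{'intrinsics': array([[410.55060553,   0.        , 320.11814624],
       [  0.        , 410.55060553, 242.83135895],
       [  0.        ,   0.        ,   1.        ]]), 'mount': array([[ 9.99999996e-01,  8.87347497e-05,  9.82862839e-06,
        -1.43937015e-04],
       [-1.96913289e-05,  3.26602301e-01, -9.45161857e-01,
        -1.75938907e-01],
       [-8.70787535e-05,  9.45161853e-01,  3.26602302e-01,
         8.38531088e-02],
       [ 0.00000000e+00,  0.00000000e+00,  0.00000000e+00,
         1.00000000e+00]])} 0.0187
```

View pics/scene0.png

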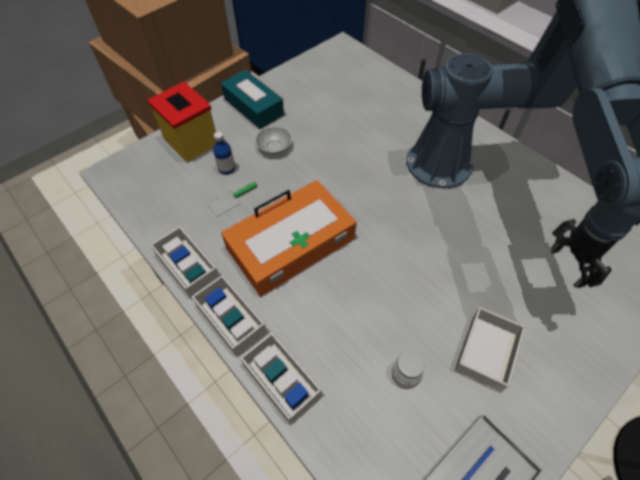

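View pics/side0.png

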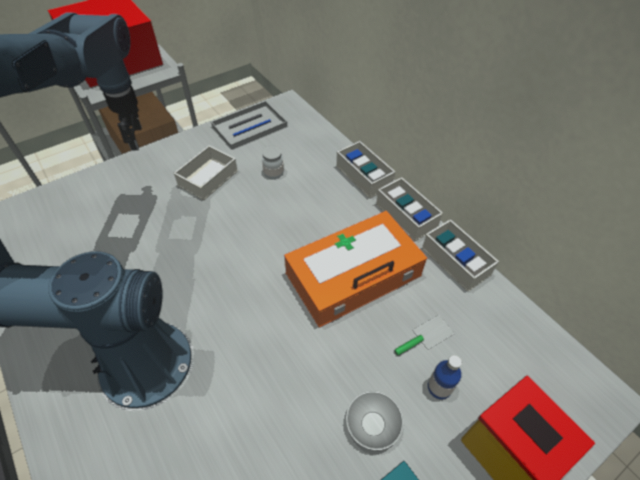

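The scene view shows the shut orange case around pixel (290,235) with its handle at (272,203). In the side view it is around (355,265), with the handle at (374,274). The arm is at the left of the counter. Next I'll fit the lid rectangle from depth.

```bash
cat > h.py <<'E'
from workcell import manip
import cv2,numpy as np
from scipy.spatial.transform import Rotation as R
def tool(s=None):
    s=s or manip.get_state();T=np.eye(4);q=s['tool_rot'];T[:3,:3]=R.from_quat([q[1],q[2],q[3],q[0]]).as_matrix();T[:3,3]=s['position'];return T
def c2w(name,T=None):
    p=manip.camera_params(name)
    return (p['intrinsics'], np.linalg.inv(p['world_to_cam']) if 'world_to_cam' in p else T@p['mount'])
def cloud(d,K,M):
    v,u=np.mgrid[:480,:640]
    x=(u-K[0,2])/K[0,0]*d;y=-(v-K[1,2])/K[1,1]*d
    P=np.stack([x,y,-d],-1)@M[:3,:3].T+M[:3,3]
    P[d<=0]=np.nan
    return P
def proj(p,K,M):
    q=np.linalg.inv(M)@np.append(p,1);return K[0,2]+K[0,0]*q[0]/-q[2],K[1,2]-K[1,1]*q[1]/-q[2]
def snap(name,fn):
    s=manip.get_state();T=tool(s);im,d=manip.snapshot(name);cv2.imwrite(fn,im);np.save(fn[:-3]+'npy',d);np.save(fn[:-4]+'_T.npy',T)
    K,M=c2w(name,T);return im,d,K,M,T
E
python3 - <<'E'
from h import *
print(tool().round(3))
for n in("scene","side"):
    im=cv2.imread(f"pics/{n}0.png");d=np.load(f"pics/{n}0.npy");K,M=c2w(n);P=cloud(d,K,M)
    z=P[...,2]
    hsv=cv2.cvtColor(im,cv2.COLOR_BGR2HSV)
    box=(P[...,0]>.3)&(P[...,0]<1)&(abs(P[...,1])<.4)
    m=(z>.083)&(z<.102)&box
    k,l,st,_=cv2.connectedComponentsWithStats(m.astype(np.uint8)); i=1+st[1:,4].argmax(); m=l==i
    pts=P[m]; print(n,m.sum(),np.median(pts[:,2]))
    print(cv2.minAreaRect(pts[:,:2].astype(np.float32)*1000))
    hm=(z>.112)&(z<.15)&box&(np.hypot(P[...,0]-pts[:,0].mean(),P[...,1]-pts[:,1].mean())<.2)
    h=P[hm];print('handle',len(h),h.mean(0),cv2.minAreaRect(h[:,:2].astype(np.float32)*1000),h[:,2].max())
E
```

```text
[[ 0.437 -0.001 -0.9    0.251]
 [ 0.9   -0.001  0.437  0.517]
 [-0.002 -1.     0.     0.198]
 [ 0.     0.     0.     1.   ]]
scene 6867 0.0923795033625383
((588.0956420898438, -83.28369140625), (204.75186157226562, 342.55633544921875), 84.3280029296875)
handle 162 [ 0.58060565 -0.16688587  0.1292651 ] ((579.9597778320312, -167.88775634765625), (13.115724563598633, 119.81069946289062), 84.42748260498047) 0.13649558831448272
side 7306 0.09190671400449119
((588.8795776367188, -83.39447784423828), (204.3988494873047, 342.2478332519531), 83.96683502197266)
handle 198 [ 0.57654376 -0.16932804  0.12965899] ((580.4544067382812, -168.7052001953125), (11.417288780212402, 121.13373565673828), 84.34536743164062) 0.13726444201286192
```

```bash
cat >> h.py <<'E'
C=np.array([.5885,-.0833,0]);YAW=np.deg2rad(-5.8)
ex=np.array([np.cos(YAW),np.sin(YAW),0]);ey=np.array([-np.sin(YAW),np.cos(YAW),0]);ez=np.array([0,0,1.])
def cs(p): p=np.asarray(p)-C; return np.stack([p@ex,p@ey,p@ez],-1)
def wc(x,y,z): return C+x*ex+y*ey+z*ez
def toolR(phi=0,yaw=0):
    # jaws along ey, pointing down; phi deg tilts with lid opening (about -ex)
    B=np.stack([ey,-ez,-ex],1)
    return R.from_rotvec(-np.deg2rad(phi)*ex).as_matrix()@R.from_rotvec(np.deg2rad(yaw)*ez).as_matrix()@B
def row(p,Rt,T=None):
    T=tool() if T is None else T
    d=T[:3,:3].T@(p-T[:3,3])/.06; r=R.from_matrix(T[:3,:3].T@Rt).as_rotvec()/np.deg2rad(10)
    return np.r_[d,r].round(2)
E
python3 - <<'E'
from h import *
print(row(np.array([.58,-.168,.19]),toolR()), cs(tool()[:3,3]))
E
```

```text
[-7.87  0.14 -9.92 -0.   -2.01 -0.01] [-0.39674531  0.56293539  0.19795498]
```

```bash
python3 -m handwheel '[[[-0.7,0,-0.9,0,-0.2,0,100],[-1.4,0,-1.8,0,-0.4,0,100],[-2.1,0,-2.7,0,-0.6,0,100],[-2.8,0,-3.5,0,-0.8,0,100],[-3.5,0,-4.4,0,-1.0,0,100],[-4.2,0,-5.3,0,-1.2,0,100],[-4.9,0,-6.2,0,-1.4,0,100],[-5.6,0,-7.1,0,-1.6,0,100],[-6.2,0,-7.8,0,-1.8,0,100],[-6.6,0,-8.3,0,-2.0,0,100]]]' 20
python3 -c "
from h import *
print(row(np.array([.58,-.168,.17]),toolR()),row(np.array([.58,-.168,.111]),toolR()))"
```

```text
time_s: 1.35
position: [0.5217, -0.0481, 0.1986]
tool_rot: [0.525, -0.525, -0.474, 0.474]
contact_force: [1.1, 0.8, 0.2]
opening: 0.0853
[-1.89  0.48 -1.17 -0.   -0.    0.  ] [-1.89  1.46 -1.17 -0.   -0.    0.  ]
```

```bash
python3 -m handwheel '[[[-0.6,0.1,-0.4,0,0,0,60],[-1.2,0.2,-0.8,0,0,0,60],[-1.7,0.3,-1.1,0,0,0,60],[-1.89,0.48,-1.17,0,0,0,60],[-1.89,0.6,-1.17,0,0,0,60],[-1.89,0.6,-1.17,0,0,0,60],[-1.89,0.6,-1.17,0,0,0,60],[-1.89,0.6,-1.17,0,0,0,60],[-1.89,0.6,-1.17,0,0,0,60],[-1.89,0.6,-1.17,0,0,0,60]]]' 20
python3 - <<'E'
from h import *
im,d,K,M,T=snap("wrist","pics/w1.png")
P=cloud(d,K,M);q=cs(P)
m=(q[...,2]>.118)&(q[...,2]<.136)&(abs(q[...,1]+.085)<.03)&(abs(q[...,0])<.08)
print(m.sum(),q[m].mean(0),q[m].min(0),q[m].max(0));print(cs(T[:3,3]),row(wc(0,-.085,.111),toolR()))
E
```

```text
time_s: 2.6
position: [0.5797, -0.166, 0.163]
tool_rot: [-0.525, 0.525, 0.474, -0.474]
contact_force: [-0.2, -0.1, 0.4]
opening: 0.0511
3760 [-0.00412346 -0.08597485  0.13262059] [-0.05835764 -0.09100091  0.11821306] [ 0.06230112 -0.08093957  0.13576528]
[-0.00040892 -0.08319608  0.16304763] [-0.03  0.87 -0.01  0.   -0.01 -0.  ]
```

View pics/w1.png

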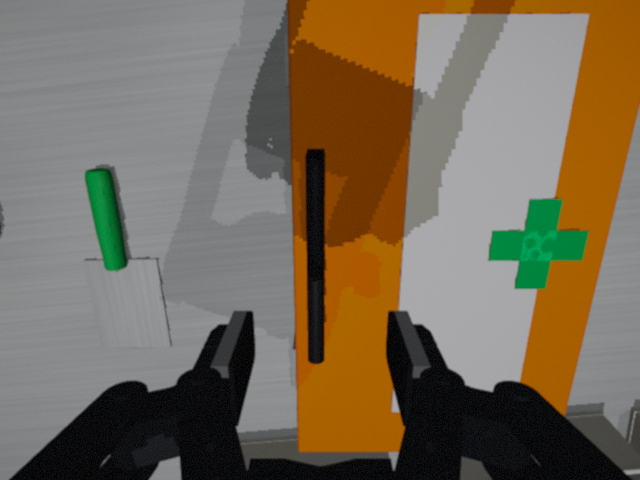

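The wrist view shows the black bar at column 316, rows 150–362, midway between the open fingers at columns 250 and 390. I'll go down and grip it.

```bash
python3 -m handwheel '[[[-0.04,0.3,0,0,0,0,50],[-0.04,0.6,0,0,0,0,50],[-0.04,0.85,0,0,0,0,50],[-0.04,0.85,0,0,0,0,40],[-0.04,0.85,0,0,0,0,0],[-0.04,0.85,0,0,0,0,0],[-0.04,0.85,0,0,0,0,0],[-0.04,0.85,0,0,0,0,0],[-0.04,0.85,0,0,0,0,0],[-0.04,0.85,0,0,0,0,0]]]' 30
python3 - <<'E'
from h import *
T=tool();t=cs(T[:3,3]);print(t)
g=manip.grip_depth
# hinge in case coords
hy,hz=.1,.08
# bar now, relative to hinge
by,bz=t[1],t[2]+g
r=np.hypot(by-hy,bz-hz);a0=np.arctan2(bz-hz,-(by-hy));print('r,a0',r,a0)
for th in np.r_[np.linspace(0,1.83,21)]:
    phi=min(th/1.83,1)*40
    p=np.array([t[0],hy-r*np.cos(a0+th),hz+r*np.sin(a0+th)])
    Rt=toolR(phi); tip=wc(*p)+Rt[:,1]*g
    print(round(th,2),row(tip,Rt,T))
E
```

```text
time_s: 3.9
position: [0.5793, -0.1685, 0.1118]
tool_rot: [0.525, -0.525, -0.474, 0.474]
contact_force: [-0.2, -0.6, 0.4]
opening: 0.0002
[-0.00052932 -0.08566384  0.11181348]
r,a0 0.19241276598669818 0.26563978217212836
0.0 [ 0.    0.    0.   -0.   -0.01 -0.  ]
0.09 [ 0.08 -0.28  0.   -0.   -0.01  0.2 ]
0.18 [ 0.18 -0.55  0.   -0.   -0.01  0.4 ]
0.27 [ 0.31 -0.81  0.   -0.   -0.01  0.6 ]
0.37 [ 0.46 -1.05  0.   -0.   -0.01  0.8 ]
0.46 [ 0.64 -1.28  0.   -0.   -0.01  1.  ]
0.55 [ 0.83 -1.5   0.   -0.   -0.01  1.2 ]
0.64 [ 1.04 -1.69  0.   -0.   -0.01  1.4 ]
0.73 [ 1.27 -1.86  0.   -0.   -0.01  1.6 ]
0.82 [ 1.51 -2.02  0.   -0.   -0.01  1.8 ]
0.92 [ 1.77 -2.14  0.   -0.   -0.01  2.  ]
1.01 [ 2.03 -2.25  0.   -0.   -0.01  2.2 ]
1.1 [ 2.31 -2.32  0.   -0.   -0.01  2.4 ]
1.19 [ 2.59 -2.38  0.   -0.   -0.01  2.6 ]
1.28 [ 2.87 -2.4   0.   -0.   -0.01  2.8 ]
1.37 [ 3.15 -2.4   0.   -0.   -0.01  3.  ]
1.46 [ 3.44 -2.37  0.   -0.   -0.01  3.2 ]
1.56 [ 3.71 -2.32  0.01 -0.   -0.01  3.4 ]
1.65 [ 3.99 -2.24  0.01 -0.   -0.01  3.6 ]
1.74 [ 4.25 -2.13  0.01 -0.   -0.01  3.8 ]
1.83 [ 4.5  -2.01  0.01 -0.   -0.01  4.  ]
```

```bash
python3 - <<'E'
from h import *
print(manip.get_state()['opening'])
im,d,K,M,T=snap("wrist","pics/w2.png")
im,d,K,M,T=snap("side","pics/s2.png");cv2.imwrite("pics/s2c.png",cv2.resize(im[180:360,260:500],None,fx=3,fy=3))
P=cloud(np.load('pics/w2.npy'),*c2w("wrist",np.load('pics/w2_T.npy')));q=cs(P)
m=(q[...,2]>.118)&(q[...,2]<.14)&(abs(q[...,1]+.085)<.03)&(abs(q[...,0])<.08)
print(m.sum(),q[m].mean(0),q[m].min(0),q[m].max(0))
E
```

```text
0.0002452407687161882
3454 [-0.0300496  -0.08597373  0.13244672] [-0.05836626 -0.09099253  0.11829383] [ 0.06230263 -0.08098356  0.13572959]
```

View pics/w2.png

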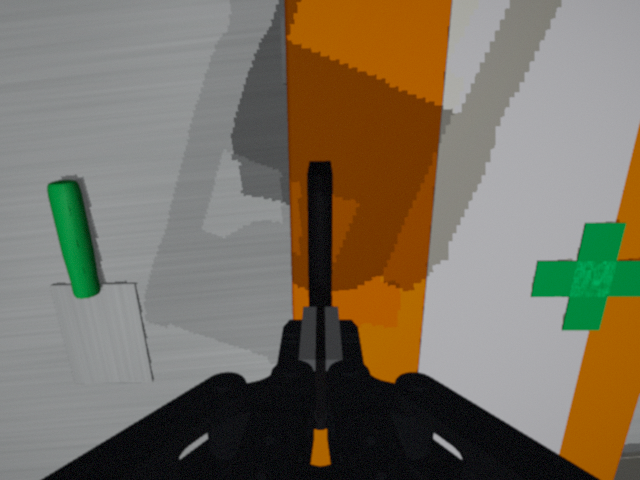

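View pics/s2c.png

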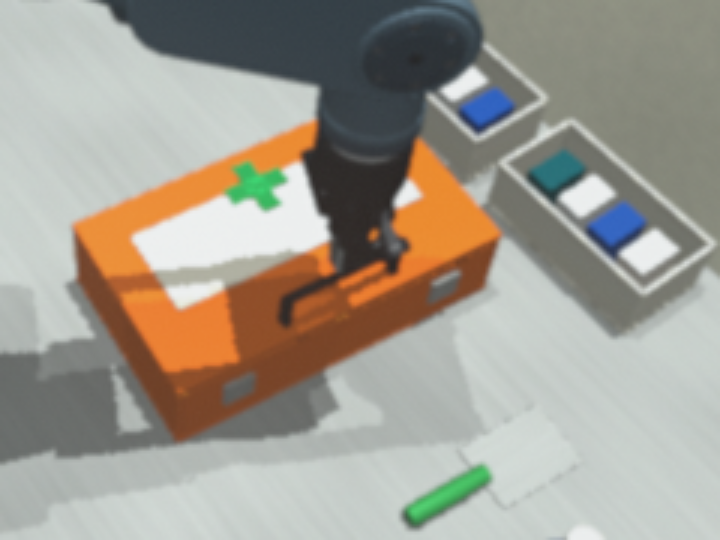

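```bash
python3 - <<'E'
from h import *
im=cv2.imread('pics/w2.png');d=np.load('pics/w2.npy');T=np.load('pics/w2_T.npy');K,M=c2w("wrist",T)
P=cloud(d,K,M);q=cs(P)
for v in (250,290,305,315,330,345,360,380,400,420,440):
    print(v,[ (u,q[v,u].round(3).tolist()) for u in (300,309,320,332,345)])
cv2.imwrite('pics/w2c.png',cv2.resize(im[280:480,220:420],None,fx=3,fy=3,interpolation=0))
E
```

```text
250 [(300, [-0.013, -0.096, 0.093]), (309, [-0.027, -0.09, 0.131]), (320, [-0.028, -0.086, 0.134]), (332, [-0.026, -0.081, 0.129]), (345, [-0.013, -0.073, 0.093])]
290 [(300, [0.009, -0.096, 0.093]), (309, [-0.009, -0.091, 0.131]), (320, [-0.011, -0.086, 0.134]), (332, [0.009, -0.08, 0.093]), (345, [0.009, -0.073, 0.093])]
305 [(300, [0.018, -0.097, 0.093]), (309, [-0.003, -0.091, 0.132]), (320, [-0.004, -0.086, 0.133]), (332, [0.018, -0.08, 0.092]), (345, [0.018, -0.073, 0.093])]
315 [(300, [0.023, -0.097, 0.093]), (309, [-0.011, -0.09, 0.156]), (320, [-0.012, -0.086, 0.156]), (332, [-0.011, -0.082, 0.156]), (345, [0.024, -0.073, 0.093])]
330 [(300, [-0.007, -0.093, 0.16]), (309, [-0.011, -0.09, 0.166]), (320, [-0.011, -0.086, 0.167]), (332, [-0.011, -0.082, 0.166]), (345, [-0.007, -0.077, 0.159])]
345 [(300, [-0.011, -0.092, 0.175]), (309, [-0.011, -0.089, 0.175]), (320, [-0.011, -0.086, 0.175]), (332, [-0.011, -0.082, 0.174]), (345, [-0.007, -0.078, 0.168])]
360 [(300, [-0.012, -0.092, 0.185]), (309, [-0.01, -0.089, 0.182]), (320, [-0.011, -0.086, 0.183]), (332, [-0.011, -0.082, 0.183]), (345, [-0.012, -0.079, 0.185])]
380 [(300, [-0.012, -0.091, 0.194]), (309, [-0.012, -0.089, 0.193]), (320, [-0.003, -0.086, 0.182]), (332, [-0.012, -0.083, 0.194]), (345, [-0.012, -0.079, 0.193])]
400 [(300, [-0.012, -0.091, 0.202]), (309, [-0.012, -0.089, 0.201]), (320, [0.003, -0.086, 0.183]), (332, [-0.012, -0.083, 0.202]), (345, [-0.012, -0.08, 0.202])]
420 [(300, [-0.017, -0.09, 0.214]), (309, [0.001, -0.089, 0.194]), (320, [0.056, -0.086, 0.134]), (332, [0.002, -0.083, 0.193]), (345, [-0.017, -0.08, 0.214])]
440 [(300, [-0.015, -0.09, 0.217]), (309, [0.008, -0.089, 0.195]), (320, [0.11, -0.086, 0.091]), (332, [0.007, -0.083, 0.195]), (345, [-0.018, -0.081, 0.22])]
```

View pics/w2c.png

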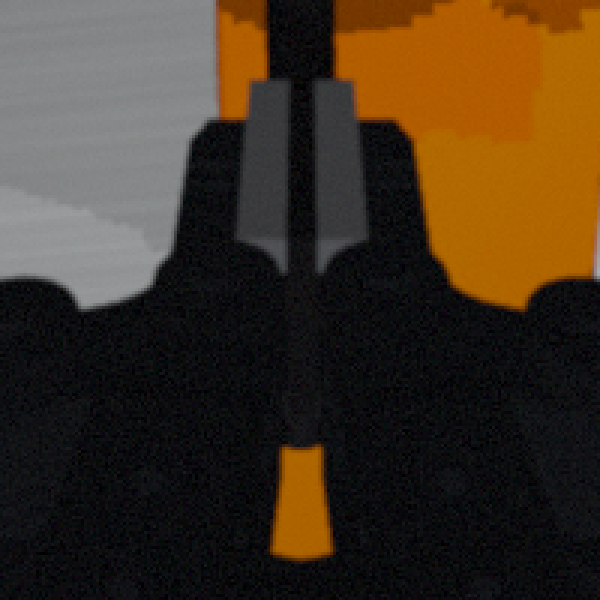

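```bash
python3 - <<'E'
from h import *
for n in('w1','w2'):
    d=np.load(f'pics/{n}.npy');T=np.load(f'pics/{n}_T.npy');K,M=c2w("wrist",T)
    P=cloud(d,K,M);t=(P-T[:3,3])@T[:3,:3]
    near=(d<.25)&(d>0)&(abs(t[...,2])<.05)
    print(n,d[near].min(),t[near][:,1].max(),(t[near][:,1]>-.05).sum())
    for u in ((235,245,395,405) if n=='w1' else (305,310,330,335)):
        print(u,[(v,t[v,u].round(3).tolist(),round(float(d[v,u]),3)) for v in (300,308,311,314,317,320,330,345)])
# side view: project TCP and bar
K,M=c2w('side');T=np.load('pics/w2_T.npy');print('tcp px',proj(T[:3,3],K,M),[proj(T[:3,3]-T[:3,1]*k,K,M) for k in (.019,.044,.08)])
d=np.load('pics/s2.npy');P=cloud(d,K,M);q=cs(P)
m=(abs(q[...,0])<.02)&(abs(q[...,1]+.085)<.03)
v,u=np.where(m&(q[...,2]>.1)); 
for a,b in list(zip(v,u))[::25]: print(a,b,q[a,b].round(3))
E
```

```text
w1 0.075759284 0.07376634888180819 15121
235 [(300, [-0.078, 0.163, -0.089], 0.376), (308, [-0.079, 0.162, -0.097], 0.379), (311, [-0.032, -0.041, 0.011], 0.151), (314, [-0.031, -0.043, 0.011], 0.149), (317, [-0.031, -0.046, 0.011], 0.147), (320, [-0.03, -0.048, 0.011], 0.145), (330, [-0.029, -0.054, 0.01], 0.139), (345, [-0.027, -0.063, 0.011], 0.131)]
245 [(300, [-0.069, 0.163, -0.089], 0.376), (308, [-0.069, 0.161, -0.096], 0.377), (311, [-0.028, -0.042, 0.011], 0.151), (314, [-0.028, -0.043, 0.011], 0.149), (317, [-0.027, -0.046, 0.011], 0.147), (320, [-0.027, -0.048, 0.011], 0.145), (330, [-0.026, -0.053, 0.01], 0.141), (345, [-0.026, -0.055, 0.005], 0.14)]
395 [(300, [0.049, 0.069, -0.041], 0.272), (308, [0.05, 0.071, -0.048], 0.276), (311, [0.027, -0.041, 0.011], 0.151), (314, [0.027, -0.044, 0.011], 0.149), (317, [0.027, -0.045, 0.011], 0.147), (320, [0.026, -0.049, 0.011], 0.144), (330, [0.025, -0.052, 0.009], 0.141), (345, [0.025, -0.054, 0.004], 0.141)]
405 [(300, [0.056, 0.069, -0.041], 0.273), (308, [0.056, 0.068, -0.046], 0.273), (311, [0.031, -0.042, 0.011], 0.151), (3
[... 1991 characters left out ...]
008 -0.081  0.504]
161 392 [-0.005 -0.087  0.505]
162 395 [-0.    -0.091  0.504]
163 399 [ 0.005 -0.097  0.504]
164 404 [ 0.014 -0.101  0.5  ]
166 388 [-0.018 -0.093  0.503]
167 395 [-0.01  -0.104  0.506]
168 401 [-0.001 -0.111  0.505]
169 408 [ 0.016 -0.113  0.497]
233 383 [-0.016 -0.112  0.321]
247 372 [-0.012 -0.079  0.23 ]
249 381 [-0.012 -0.111  0.26 ]
251 379 [-0.013 -0.106  0.246]
253 378 [-0.012 -0.103  0.235]
255 378 [-0.012 -0.105  0.228]
257 380 [-0.001 -0.1    0.208]
259 378 [-0.004 -0.098  0.198]
261 373 [-0.014 -0.093  0.192]
263 372 [-0.013 -0.089  0.177]
265 377 [-0.015 -0.11   0.196]
268 373 [-0.008 -0.091  0.154]
270 378 [ 0.012 -0.089  0.129]
273 372 [-0.007 -0.089  0.128]
```

Both cameras agree that the fingers physically end about 38 mm short of the reported TCP: the wrist depth shows the tip at tool y ≈ −0.038, and the side view shows the fingers above the bar. So the gripper shut above the bar. I'll correct for this offset, reopen, go 40 mm lower and grip again.

```bash
python3 -m handwheel '[[[0,0,0,0,0,0,50],[0,0,0,0,0,0,50],[0,0,0,0,0,0,50],[0,0.1,0,0,0,0,50],[0,0.25,0,0,0,0,50],[0,0.4,0,0,0,0,50],[0,0.55,0,0,0,0,50],[0,0.65,0,0,0,0,50],[0,0.65,0,0,0,0,50],[0,0.65,0,0,0,0,50]]]' 30
python3 -m handwheel '[[[0,0,0,0,0,0,0],[0,0,0,0,0,0,0],[0,0,0,0,0,0,0],[0,0,0,0,0,0,0],[0,0,0,0,0,0,0],[0,0,0,0,0,0,0],[0,0,0,0,0,0,0],[0,0,0,0,0,0,0],[0,0,0,0,0,0,0],[0,0,0,0,0,0,0]]]' 30
python3 - <<'E'
from h import *
T=tool();t=cs(T[:3,3]);print(t,manip.get_state()['opening'])
g=.1285-t[2]
hy,hz=.1,.08
r=np.hypot(.185,.048);a0=np.arctan2(.048,.185);y0=-.085
# offset of bar in world from tip, keep in tool frame
print('g',g)
for th in np.linspace(0,1.83,21):
    phi=th/1.83*40
    p=np.array([t[0],hy-r*np.cos(a0+th)+t[1]-y0,hz+r*np.sin(a0+th)+.0005])
    Rt=toolR(phi); tip=wc(*p)+Rt[:,1]*g
    print(round(th,2),row(tip,Rt,T))
E
```

```text
time_s: 5.25
position: [0.5796, -0.1686, 0.0731]
tool_rot: [-0.525, 0.525, 0.474, -0.474]
contact_force: [1.2, -0.0, -0.7]
opening: 0.0425
time_s: 6.5
position: [0.5796, -0.1687, 0.0731]
tool_rot: [-0.525, 0.525, 0.474, -0.474]
contact_force: [-1.9, -1.3, 5.4]
opening: 0.0088
[-0.00025632 -0.08589447  0.07314737] 0.008820927782596168
g 0.05535263217354716
0.0 [ 0.    0.    0.    0.   -0.01 -0.  ]
0.09 [ 0.05 -0.28 -0.    0.   -0.01  0.2 ]
0.18 [ 0.13 -0.55 -0.    0.   -0.01  0.4 ]
0.27 [ 0.24 -0.81 -0.    0.   -0.01  0.6 ]
0.37 [ 0.36 -1.06 -0.    0.   -0.01  0.8 ]
0.46 [ 0.51 -1.29  0.    0.   -0.01  1.  ]
0.55 [ 0.68 -1.51  0.    0.   -0.01  1.2 ]
0.64 [ 0.87 -1.71  0.    0.   -0.01  1.4 ]
0.73 [ 1.07 -1.89  0.    0.   -0.01  1.6 ]
0.82 [ 1.29 -2.05  0.    0.   -0.01  1.8 ]
0.92 [ 1.52 -2.19  0.    0.   -0.01  2.  ]
1.01 [ 1.76 -2.3   0.    0.   -0.01  2.2 ]
1.1 [ 2.02 -2.39  0.    0.   -0.01  2.4 ]
1.19 [ 2.27 -2.45  0.    0.   -0.01  2.6 ]
1.28 [ 2.53 -2.49  0.    0.   -0.01  2.8 ]
1.37 [ 2.8  -2.51  0.    0.   -0.01  3.  ]
1.46 [ 3.06 -2.49  0.    0.   -0.01  3.2 ]
1.56 [ 3.32 -2.45  0.    0.   -0.01  3.4 ]
1.65 [ 3.57 -2.39  0.    0.   -0.01  3.6 ]
1.74 [ 3.82 -2.3   0.    0.   -0.01  3.8 ]
1.83 [ 4.05 -2.19  0.   -0.   -0.01  4.  ]
```

Gripped: the opening holds at 8.8 mm. Now I'll swing the lid.

```bash
python3 -m handwheel '[[[0.05,-0.28,0,0,0,0.2,0],[0.13,-0.55,0,0,0,0.4,0],[0.24,-0.81,0,0,0,0.6,0],[0.36,-1.06,0,0,0,0.8,0],[0.51,-1.29,0,0,0,1.0,0],[0.68,-1.51,0,0,0,1.2,0],[0.87,-1.71,0,0,0,1.4,0],[1.07,-1.89,0,0,0,1.6,0],[1.29,-2.05,0,0,0,1.8,0],[1.52,-2.19,0,0,0,2.0,0]]]' 30
python3 - <<'E'
from h import *
im,d,K,M,T=snap("side","pics/s3.png");t=cs(T[:3,3]);print(t)
# tool commanded pose approx: row .92
hy,hz=.1,.08;g=.05535
r=np.hypot(.185,.048);a0=np.arctan2(.048,.185)
for th in np.linspace(.92,1.83,11):
    phi=th/1.83*40
    p=np.array([-.0003,hy-r*np.cos(a0+th)-.0009,hz+r*np.sin(a0+th)+.0005])
    Rt=toolR(phi); tip=wc(*p)+Rt[:,1]*g
    print(round(th,2),row(tip,Rt,T))
E
```

```text
time_s: 7.75
position: [0.5887, -0.0792, 0.2058]
tool_rot: [-0.434, 0.601, 0.374, -0.558]
contact_force: [-2.9, -4.6, 4.4]
opening: 0.0089
[-0.00022378  0.00412765  0.20577973]
0.92 [ 0.04  0.    0.   -0.   -0.01 -0.01]
1.01 [ 0.23 -0.18  0.   -0.   -0.01  0.18]
1.1 [ 0.43 -0.35  0.   -0.   -0.01  0.38]
1.19 [ 0.65 -0.5   0.   -0.   -0.01  0.58]
1.28 [ 0.88 -0.63  0.   -0.   -0.01  0.78]
1.38 [ 1.12 -0.73  0.   -0.   -0.01  0.98]
1.47 [ 1.37 -0.81  0.   -0.   -0.01  1.18]
1.56 [ 1.63 -0.86  0.01 -0.   -0.01  1.38]
1.65 [ 1.89 -0.89  0.01 -0.   -0.01  1.58]
1.74 [ 2.14 -0.89  0.01 -0.   -0.01  1.78]
1.83 [ 2.4  -0.87  0.01 -0.   -0.01  1.97]
```

View pics/s3.png

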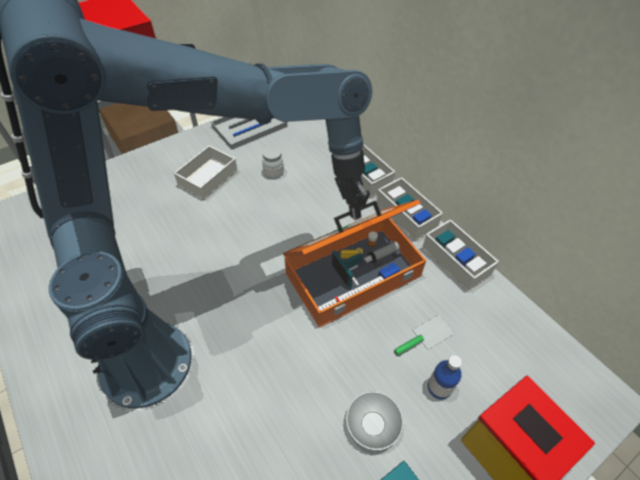

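The side view shows the lid about half open at (355,230), with the gripper still on the handle at (357,212). The case inside is visible. Continuing.

```bash
python3 -m handwheel '[[[0.2,-0.18,0,0,0,0.2,0],[0.41,-0.35,0,0,0,0.4,0],[0.63,-0.5,0,0,0,0.6,0],[0.86,-0.63,0,0,0,0.8,0],[1.1,-0.73,0,0,0,1.0,0],[1.35,-0.81,0,0,0,1.2,0],[1.6,-0.86,0,0,0,1.4,0],[1.86,-0.89,0,0,0,1.6,0],[2.11,-0.89,0,0,0,1.8,0],[2.34,-0.87,0,0,0,2.0,0]]]' 30
python3 - <<'E'
from h import *
im,d,K,M,T=snap("side","pics/s4.png");t=cs(T[:3,3]);print(t, cs(T[:3,3]-T[:3,1]*.055))
E
```

```text
time_s: 9.05
position: [0.6043, 0.0723, 0.2062]
tool_rot: [-0.331, 0.656, 0.266, -0.625]
contact_force: [-1.0, 1.2, 5.1]
opening: 0.009
[-2.56224439e-06  1.56435524e-01  2.06188492e-01] [-3.51690655e-05  1.91839060e-01  2.48278735e-01]
```

View pics/s4.png

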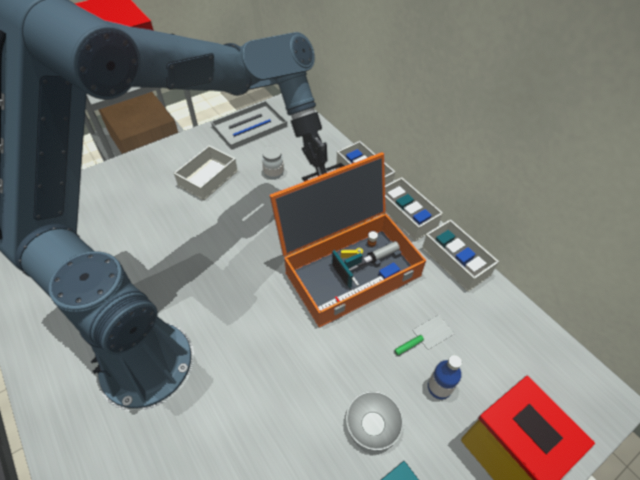

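The side view shows the lid leaning back at (330,200), past upright. The bar is at case (0.192, 0.248), which matches 1.82 rad. I'll release and back out along the tool axis.

```bash
python3 -m handwheel '[[[0,0,0,0,0,0,30],[0,0,0,0,0,0,30],[0,0,0,0,0,0,30],[0,-0.2,0,0,0,0,30],[0,-0.6,0,0,0,0,30],[0,-1.2,0,0,0,0,30],[0,-1.8,0,0,0,0,30],[0,-2.2,0,0,0,0,30],[0,-2.3,0,0,0,0,50],[0,-2.3,0,0,0,0,50]]]' 30
python3 - <<'E'
from h import *
im,d,K,M,T=snap("side","pics/s5.png");t=cs(T[:3,3]);print(t)
P=cloud(d,K,M);q=cs(P)
m=(abs(q[...,0])<.15)&(q[...,1]>.08)&(q[...,1]<.2)&(q[...,2]>.12)&(q[...,2]<.29)
hsv=cv2.cvtColor(im,cv2.COLOR_BGR2HSV)
u=np.mgrid[:480,:640][1]
m&=(u<395)
x=q[m];c=np.polyfit(x[:,2],x[:,1],1);res=x[:,1]-np.polyval(c,x[:,2]);k=abs(res)<.008;c=np.polyfit(x[k,2],x[k,1],1);print('lid angle',np.pi/2+np.arctan(c[0]),k.sum(),len(x),x[:,2].max())
for p in [(-.10,-.02,.37),(-.10,-.02,.30)]: print(row(wc(*p),toolR(),T))
im,d,K,M,T=snap("scene","pics/c5.png");q=cs(cloud(d,K,M))
E
```

```text
time_s: 10.35
position: [0.6131, 0.1595, 0.3108]
tool_rot: [-0.331, 0.655, 0.266, -0.625]
contact_force: [0.5, -0.5, -0.2]
opening: 0.0425
[-7.53155963e-05  2.44016679e-01  3.10839626e-01]
lid angle 1.8408889926685728 5125 5336 0.27530595280406733
[-4.01  2.07  1.66 -0.   -0.01 -4.  ]
[-3.26  2.97  1.66 -0.   -0.01 -4.  ]
```

View pics/s5.png

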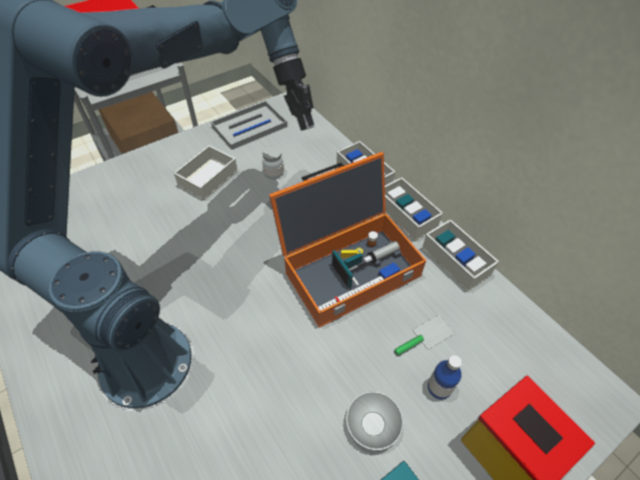

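View pics/c5.png

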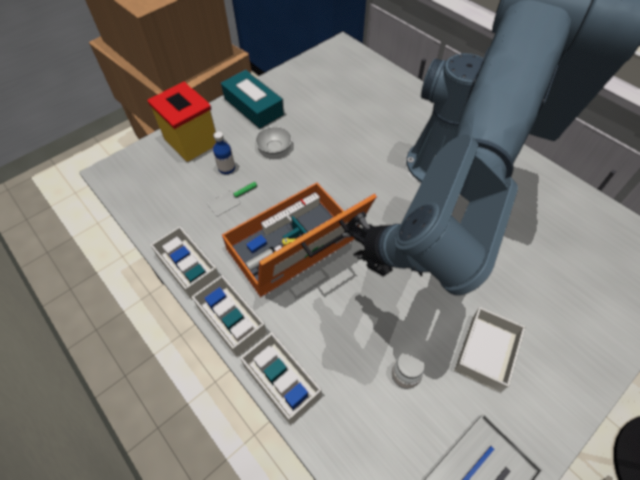

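```bash
python3 - <<'E'
from h import *
T=tool()
im=cv2.imread('pics/s5.png');d=np.load('pics/s5.npy');K,M=c2w('side');q=cs(cloud(d,K,M))
hsv=cv2.cvtColor(im,cv2.COLOR_BGR2HSV)
ins=(abs(q[...,0])<.16)&(abs(q[...,1])<.09)&(q[...,2]>.04)&(q[...,2]<.09)
te=ins&(hsv[...,0]>75)&(hsv[...,0]<100)&(hsv[...,1]>80)
print('teal',te.sum(),np.percentile(q[te],[2,50,98],axis=0))
re=(abs(q[...,0])<.16)&(abs(q[...,1]+.08)<.03)&(q[...,2]>.044)&(q[...,2]<.06)&((hsv[...,0]<5)|(hsv[...,0]>174))&(hsv[...,1]>120)
print('red',re.sum(),q[re].mean(0) if re.any() else 0)
for p,f in [((-.01,.16,.35),25),((-.03,.07,.35),12),((-.05,-.0,.35),0),((-.05,0,.27),0)]: print(row(wc(*p),toolR(f),T))
E
```

```text
teal 264 [[-0.03969047 -0.03851731  0.04560445]
 [-0.02072436  0.00527172  0.07070317]
 [ 0.02369517  0.04823974  0.07651565]]
red 9 [-0.09883339 -0.0721328   0.05252838]
[-1.49  0.38  0.16 -0.01 -0.   -1.5 ]
[-2.64  1.35  0.49 -0.01 -0.01 -2.8 ]
[-3.54  2.1   0.82 -0.01 -0.01 -4.  ]
[-2.68  3.12  0.82 -0.01 -0.01 -4.  ]
```

```bash
python3 -m handwheel '[[[-0.5,-0.3,0.05,0,0,-0.5,100],[-1.0,0.0,0.1,0,0,-1.0,100],[-1.5,0.38,0.16,0,0,-1.5,100],[-2.1,0.9,0.3,0,0,-2.2,100],[-2.64,1.35,0.49,0,0,-2.8,100],[-3.1,1.75,0.7,0,0,-3.5,100],[-3.54,2.1,0.82,0,0,-4.0,100],[-3.2,2.5,0.82,0,0,-4.0,100],[-2.7,3.1,0.82,0,0,-4.0,100],[-2.7,3.1,0.82,0,0,-4.0,100]]]' 30
python3 - <<'E'
from h import *
im,d,K,M,T=snap("wrist","pics/w6.png");print(cs(T[:3,3]))
q=cs(cloud(d,K,M))
hsv=cv2.cvtColor(im,cv2.COLOR_BGR2HSV)
def rep(n,m):
    print(n,m.sum()); 
    if m.any(): print(np.percentile(q[m],[1,50,99],axis=0).round(4))
ins=(abs(q[...,0])<.17)&(abs(q[...,1])<.1)&(q[...,2]>.03)&(q[...,2]<.09)
te=ins&(hsv[...,0]>75)&(hsv[...,0]<100)&(hsv[...,1]>80)
rep('teal',te); rep('tealtop',te&(q[...,2]>.071))
rep('footplate band',te&(q[...,2]>.070)&(abs(q[...,1]-.01)>.02))
rep('tab',te&(q[...,2]>.071)&(abs(q[...,1]-.01)<.01))
rep('red',ins&((hsv[...,0]<5)|(hsv[...,0]>174))&(hsv[...,1]>120)&(q[...,1]<-.05))
ye=ins&(hsv[...,0]>20)&(hsv[...,0]<34)&(hsv[...,1]>100)
rep('yellow',ye)
y=ye&(q[...,2]>.068);r=cv2.minAreaRect((q[y][:,:2]*1000).astype(np.float32));print(r)
rep('rail',ins&(hsv[...,1]<60)&(hsv[...,2]>150)&(q[...,1]<-.06))
E
```

```text
time_s: 11.7
position: [0.536, -0.0776, 0.268]
tool_rot: [0.528, -0.522, -0.472, 0.475]
contact_force: [-0.2, 0.1, 1.1]
opening: 0.0853
[-0.05283341  0.00034936  0.26803986]
teal 1992
[[-0.0418 -0.0386  0.0367]
 [-0.0319  0.0089  0.0735]
 [ 0.0268  0.0561  0.076 ]]
tealtop 1667
[[-0.0385 -0.0381  0.0712]
 [-0.0312  0.0089  0.0738]
 [ 0.0265  0.0562  0.0761]]
footplate band 664
[[-0.0385 -0.0391  0.0702]
 [-0.0342 -0.0109  0.0733]
 [-0.0285  0.0573  0.0754]]
tab 825
[[-0.0381  0.0004  0.0715]
 [-0.0094  0.0089  0.0743]
 [ 0.0276  0.0191  0.0763]]
red 128
[[-0.1005 -0.0948  0.0318]
 [-0.0985 -0.0781  0.0547]
 [-0.0958 -0.0665  0.0567]]
yellow 1726
[[-0.1653 -0.0979  0.0454]
 [-0.0059  0.0406  0.0724]
 [ 0.0553  0.0966  0.0823]]
((-43.16368103027344, -0.9098358154296875), (244.50352478027344, 196.01959228515625), 0.10922727733850479)
rail 4444
[[-0.1523 -0.0885  0.0469]
 [-0.062  -0.0776  0.0487]
 [ 0.0435 -0.0668  0.0575]]
```

View pics/w6.png

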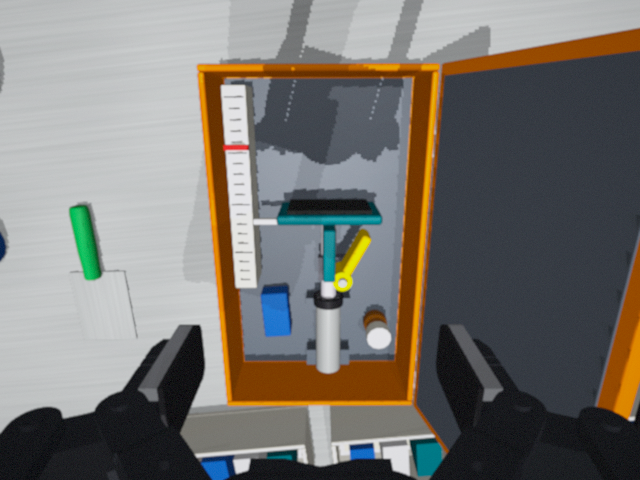

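The wrist view shows the pointer at (266,222), the red mark at (236,147), the foot plate at rows 200–225 with the tab at column 329, and the yellow lever tip at (365,237), still open. Next I'll refine these numbers.

```bash
python3 - <<'E'
from h import *
im=cv2.imread('pics/w6.png');d=np.load('pics/w6.npy');T=np.load('pics/w6_T.npy');K,M=c2w("wrist",T);q=cs(cloud(d,K,M))
hsv=cv2.cvtColor(im,cv2.COLOR_BGR2HSV)
def rep(n,m):
    print(n,m.sum(),np.percentile(q[m],[2,50,98],axis=0).round(4).tolist())
v,u=np.mgrid[:480,:640]
w=(hsv[...,1]<60)&(hsv[...,2]>150)
rep('pointer',w&(u>257)&(u<277)&(v>212)&(v<232)&(q[...,2]>.045))
rep('plate left',(u>285)&(u<315)&(v>195)&(v<230)&(q[...,2]>.07))
rep('plate right',(u>340)&(u<378)&(v>195)&(v<228)&(q[...,2]>.07)&(hsv[...,0]>75)&(hsv[...,0]<100))
rep('plateall',(v>195)&(v<228)&(u>270)&(u<390)&(q[...,2]>.06))
rep('tab',(u>320)&(u<340)&(v>235)&(v<270)&(q[...,2]>.07))
y=(u>333)&(u<380)&(v>228)&(v<300)&(hsv[...,0]>20)&(hsv[...,0]<34)&(hsv[...,1]>100)&(q[...,2]>.066)
rep('lever',y);print(cv2.minAreaRect((q[y][:,:2]*1000).astype(np.float32)))
r=((hsv[...,0]<5)|(hsv[...,0]>174))&(hsv[...,1]>120)&(v>140)&(v<155)&(u>215)&(u<255)&(q[...,2]>.05)
rep('red',r)
for uu in (222,228,234,240,246):
    vs=np.where(r[:,uu])[0]; print(uu,vs.min() if len(vs) else 0, vs.max() if len(vs) else 0,q[vs,uu,0].round(4))
lever=cs(np.array([0,0,0]));
cv2.imwrite('pics/w6c.png',cv2.resize(im[130:300,210:400],None,fx=4,fy=3.5,interpolation=0)[:600])
E
```

```text
pointer 94 [[-0.0304, -0.0601, 0.0571], [-0.0284, -0.0512, 0.0586], [-0.026, -0.0425, 0.0603]]
plate left 316 [[-0.0385, -0.0314, 0.0705], [-0.0343, -0.0184, 0.0733], [-0.029, -0.0053, 0.0751]]
plate right 406 [[-0.0383, 0.02, 0.0703], [-0.0341, 0.0369, 0.0733], [-0.0285, 0.0537, 0.0751]]
plateall 1722 [[-0.0419, -0.0376, 0.0611], [-0.0364, 0.0089, 0.0724], [-0.0285, 0.0556, 0.075]]
tab 407 [[-0.0177, 0.0041, 0.0729], [-0.0011, 0.0097, 0.0746], [0.0159, 0.0147, 0.0762]]
lever 686 [[-0.0162, 0.015, 0.0668], [0.0113, 0.0311, 0.0714], [0.0379, 0.0465, 0.0734]]
((10.046802520751953, 30.114948272705078), (19.252010345458984, 61.8209228515625), 67.76848602294922)
red 124 [[-0.1005, -0.0886, 0.0531], [-0.0986, -0.0776, 0.0547], [-0.0967, -0.0667, 0.0566]]
222 0 0 []
228 145 149 [-0.1004 -0.0995 -0.0987 -0.0977 -0.0967]
234 145 149 [-0.1003 -0.0995 -0.0986 -0.0977 -0.0967]
240 145 149 [-0.1005 -0.0996 -0.0986 -0.0976 -0.0966]
246 145 149 [-0.1004 -0.0995 -0.0986 -0.0976 -0.0967]
```

View pics/w6c.png

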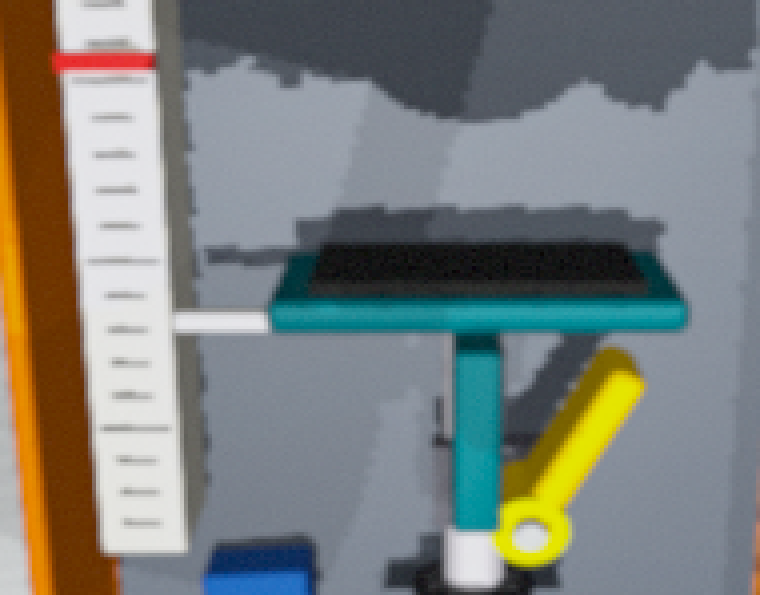

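```bash
python3 - <<'E'
from h import *
d=np.load('pics/w6.npy');T=np.load('pics/w6_T.npy');K,M=c2w("wrist",T);P=cloud(d,K,M)
t=(P-T[:3,3])@T[:3,:3]
m=(d>0)&(d<.17)&(t[...,1]<0)
f=t[m&(t[...,1]>-.075)]; print(len(f),f[:,1].max())
for a in np.arange(-.075,-.04,.005):
    g=f[(f[:,1]>=a)&(f[:,1]<a+.005)]
    if len(g): print(round(a,3),g[g[:,0]>0][:,0].min().round(4),abs(g[:,0]).max().round(4),g[:,2].max().round(4))
x=-.0125;y=.0239
print(row(wc(x,y,.14),toolR(),T),row(wc(x,y,.06),toolR(),T),row(wc(x,y,.004),toolR(),T))
E
```

```text
6487 -0.04554912104516015
-0.075 0.042 0.0568 0.0117
-0.07 0.0418 0.057 0.0118
-0.065 0.042 0.0566 0.0119
-0.06 0.042 0.0567 0.0116
-0.055 0.0421 0.0553 0.0115
-0.05 0.0422 0.0496 0.0105
[ 0.39  2.13 -0.69 -0.05 -0.02  0.01] [ 0.39  3.46 -0.7  -0.05 -0.02  0.01] [ 0.38  4.4  -0.71 -0.05 -0.02  0.01]
```

```bash
python3 -m handwheel '[[[0.1,0.5,-0.2,0,0,0,100],[0.2,1.0,-0.4,0,0,0,100],[0.3,1.5,-0.6,0,0,0,100],[0.38,2.1,-0.7,0,0,0,100],[0.38,2.7,-0.7,0,0,0,100],[0.38,3.2,-0.7,0,0,0,100],[0.38,3.6,-0.7,0,0,0,100],[0.38,3.6,-0.7,0,0,0,100],[0.38,3.6,-0.7,0,0,0,100],[0.38,3.6,-0.7,0,0,0,100]]]' 30
python3 - <<'E'
from h import *
im,d,K,M,T=snap("wrist","pics/w7.png");print(cs(T[:3,3]));x=-.0125;y=.0239
print(row(wc(x,y,.004),toolR(),T),row(wc(x-.0703-.0045,y,.004),toolR(),T))
E
```

```text
time_s: 13.0
position: [0.5848, -0.0599, 0.0586]
tool_rot: [-0.524, 0.526, 0.474, -0.473]
contact_force: [-0.3, 0.4, -0.6]
opening: 0.0855
[-0.00599732  0.02291998  0.05862955]
[ 0.02  0.91  0.11  0.02 -0.01 -0.  ] [ 0.02  0.91  1.36  0.02 -0.01 -0.  ]
```

View pics/w7.png

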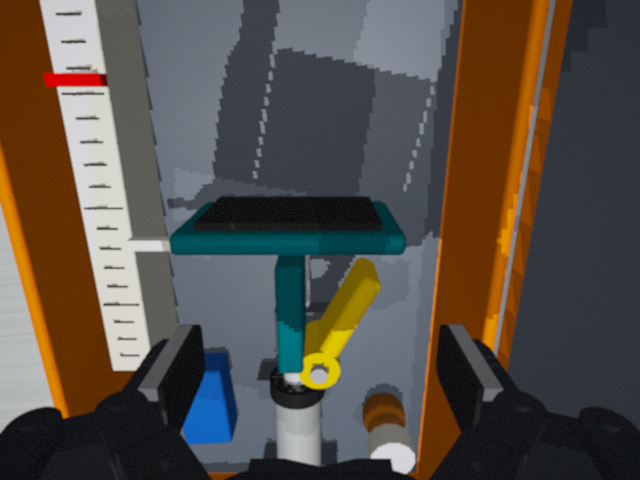

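The wrist view shows the fingers at columns 195 and 445, straddling the tab (column 290) and the open lever (tip at (365,270)). The plate is ahead at row 245 and the way down is clear. Going down.

```bash
python3 -m handwheel '[[[0.02,0.2,0.05,0,0,0,100],[0.02,0.4,0.1,0,0,0,100],[0.02,0.6,0.1,0,0,0,100],[0.02,0.8,0.1,0,0,0,100],[0.02,0.91,0.1,0,0,0,100],[0.02,0.91,0.1,0,0,0,100],[0.02,0.91,0.1,0,0,0,100],[0.02,0.91,0.1,0,0,0,100],[0.02,0.91,0.1,0,0,0,100],[0.02,0.91,0.1,0,0,0,100]]]' 30
python3 - <<'E'
from h import *
im,d,K,M,T=snap("wrist","pics/w8.png");print(cs(T[:3,3]),manip.get_state()['contact_force'])
E
```

```text
time_s: 14.3
position: [0.5776, -0.0577, 0.0022]
tool_rot: [-0.525, 0.525, 0.474, -0.474]
contact_force: [1.0, -0.1, 0.3]
opening: 0.0856
[-0.01339648  0.024339    0.00220771] [-0.06496788 -0.98863377 -0.98550117]
```

View pics/w8.png

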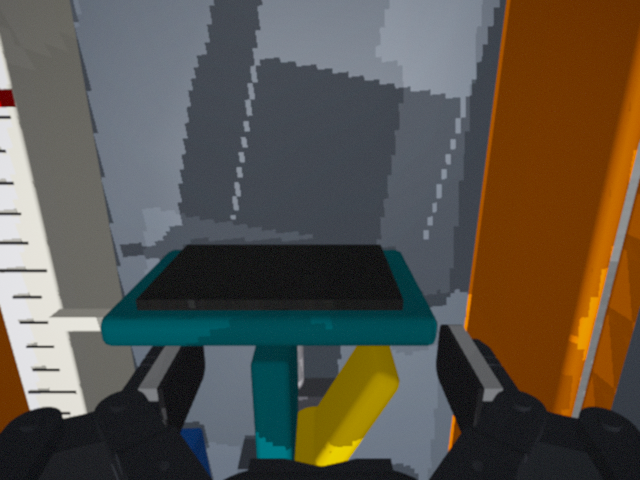

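The left finger sits well behind the plate, but the right one (column 440) would pass its end (column 435). I'll narrow a little and shift −y so both bear on the plate while staying clear of the lever, then pull.

```bash
python3 -m handwheel '[[[-0.13,0,0,0,0,0,84],[-0.13,0,0,0,0,0,84],[-0.13,0,0.1,0,0,0,84],[-0.13,0,0.3,0,0,0,84],[-0.13,0,0.5,0,0,0,84],[-0.13,0,0.7,0,0,0,84],[-0.13,0,0.9,0,0,0,84],[-0.13,0,1.05,0,0,0,84],[-0.13,0,1.15,0,0,0,84],[-0.13,0,1.15,0,0,0,84]]]' 30
python3 - <<'E'
from h import *
im,d,K,M,T=snap("wrist","pics/w9.png");print(cs(T[:3,3]),manip.get_state()['contact_force'])
im,d,K,M,T=snap("side","pics/s9.png");cv2.imwrite("pics/s9c.png",cv2.resize(im[200:340,260:440],None,fx=4,fy=4))
E
```

```text
time_s: 15.6
position: [0.5079, -0.0587, 0.0023]
tool_rot: [-0.525, 0.525, 0.474, -0.474]
contact_force: [4.4, -3.0, -2.2]
opening: 0.0719
[-0.08271114  0.01637163  0.00232571] [ 4.09259636 -3.85208202 -2.18047798]
```

View pics/w9.png

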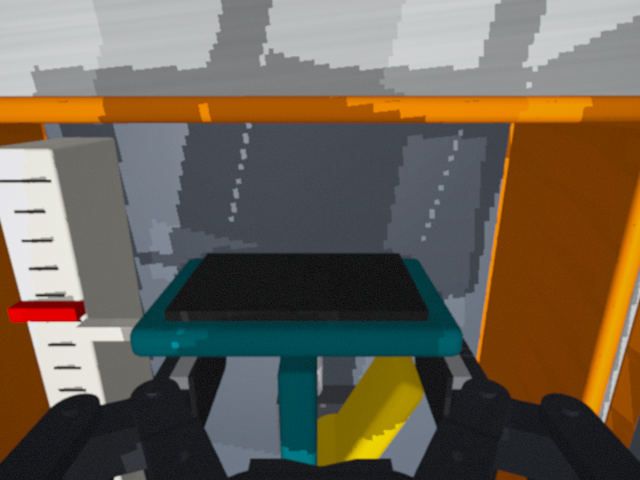

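View pics/s9c.png

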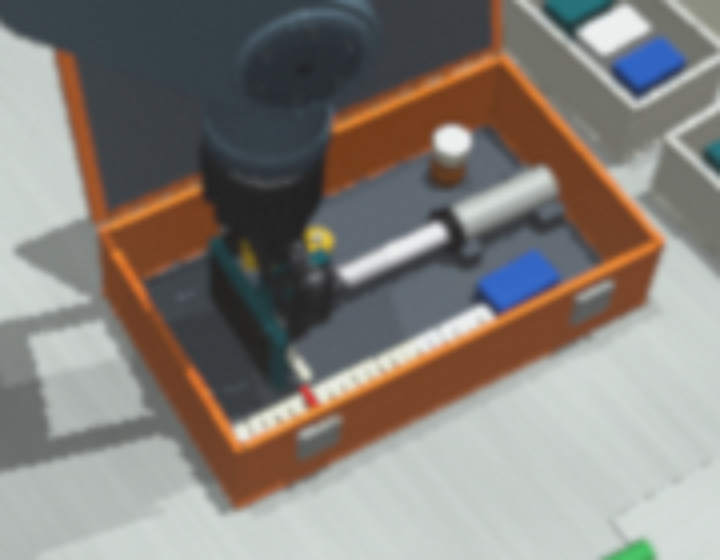

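The wrist view shows the leg drawn out with the pointer at (105,328), just short of the red mark at (47,312). The lever is still open.

```bash
cat > meas.py <<'E'
from h import *
def meas(n):
    im=cv2.imread(f'pics/{n}.png');d=np.load(f'pics/{n}.npy');T=np.load(f'pics/{n}_T.npy');K,M=c2w("wrist",T);q=cs(cloud(d,K,M))
    hsv=cv2.cvtColor(im,cv2.COLOR_BGR2HSV)
    r=((hsv[...,0]<5)|(hsv[...,0]>174))&(hsv[...,1]>120)&(q[...,2]>.051)&(q[...,2]<.06)&(abs(q[...,1]+.08)<.02)
    w=(hsv[...,1]<60)&(hsv[...,2]>120)&(q[...,2]>.0545)&(q[...,2]<.0625)&(q[...,1]<-.043)&(q[...,1]>-.064)&(q[...,0]<0)&(q[...,0]>-.15)
    te=(hsv[...,0]>75)&(hsv[...,0]<100)&(hsv[...,1]>80)&(q[...,2]>.069)&(q[...,2]<.079)&(abs(q[...,0]+.09)<.04)&(abs(abs(q[...,1]-.009)-.033)<.012)
    for nm,m in(('red',r),('ptr',w),('plate',te)): print(nm,m.sum(),np.percentile(q[m],[3,50,97],axis=0).round(4).tolist() if m.any() else '')
if __name__=="__main__":
    import sys;meas(sys.argv[1])
E
python3 meas.py w9; python3 meas.py w7
```

```text
red 1280 [[-0.1014, -0.0885, 0.0514], [-0.0994, -0.0772, 0.0545], [-0.0963, -0.0666, 0.0557]]
ptr 985 [[-0.0965, -0.0635, 0.055], [-0.095, -0.0553, 0.0585], [-0.0914, -0.0472, 0.0597]]
plate 5407 [[-0.1038, -0.0346, 0.0695], [-0.1007, -0.0121, 0.0733], [-0.0948, 0.0526, 0.0746]]
red 745 [[-0.1008, -0.0884, 0.0529], [-0.0985, -0.077, 0.0547], [-0.0962, -0.0665, 0.056]]
ptr 475 [[-0.0309, -0.0634, 0.0573], [-0.0285, -0.0548, 0.0586], [-0.0257, -0.0464, 0.0599]]
plate 0
```

```bash
python3 -m handwheel '[[[-0.01,0,0.04,0,0,0,84],[-0.01,0,0.08,0,0,0,84],[-0.01,0,0.08,0,0,0,84],[-0.01,0,0.08,0,0,0,84],[-0.01,0,0.08,0,0,0,84],[-0.01,0,0.08,0,0,0,84],[-0.01,0,0.08,0,0,0,84],[-0.01,0,0.08,0,0,0,84],[-0.01,0,0.08,0,0,0,84],[-0.01,0,0.08,0,0,0,84]]]' 40
python3 - <<'E'
from h import *
im,d,K,M,T=snap("wrist","pics/w10.png");print(cs(T[:3,3]),manip.get_state()['contact_force'])
from meas import meas;meas('w10')
E
```

```text
time_s: 16.95
position: [0.5036, -0.0583, 0.0023]
tool_rot: [-0.525, 0.525, 0.474, -0.473]
contact_force: [4.4, 0.8, 1.5]
opening: 0.0718
[-0.086945    0.01632406  0.00231948] [5.28850193 2.1234366  1.22134573]
red 1196 [[-0.1014, -0.0885, 0.0514], [-0.0997, -0.0779, 0.0545], [-0.0963, -0.0669, 0.0557]]
ptr 1029 [[-0.1008, -0.0635, 0.0549], [-0.0991, -0.0553, 0.0585], [-0.0952, -0.0472, 0.0597]]
plate 5446 [[-0.108, -0.0346, 0.0696], [-0.1048, -0.0123, 0.0733], [-0.0989, 0.0526, 0.0746]]
```

View pics/w10.png

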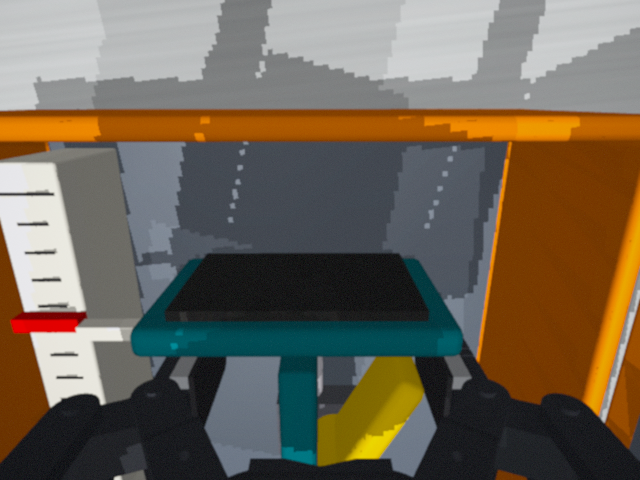

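The wrist view shows the pointer at (105,328) in line with the red mark at (47,322). The lever is still open, with its tip at (400,370). Now I'll squeeze it closed.

```bash
python3 -m handwheel '[[[-0.01,0,0.01,0,0,0,70],[-0.01,0,0.01,0,0,0,60],[-0.01,0,0.01,0,0,0,50],[-0.01,0,0.01,0,0,0,40],[-0.01,0,0.01,0,0,0,30],[-0.01,0,0.01,0,0,0,15],[-0.01,0,0.01,0,0,0,0],[-0.01,0,0.01,0,0,0,0],[-0.01,0,0.01,0,0,0,0],[-0.01,0,0.01,0,0,0,0]]]' 40
python3 - <<'E'
from h import *
im,d,K,M,T=snap("wrist","pics/w11.png");print(cs(T[:3,3]),manip.get_state()['contact_force'],manip.get_state()['opening'])
from meas import meas;meas('w11')
im,d,K,M,T=snap("side","pics/s11.png");cv2.imwrite("pics/s11c.png",cv2.resize(im[140:340,240:440],None,fx=3,fy=3))
E
```

```text
time_s: 18.25
position: [0.5036, -0.06, 0.0027]
tool_rot: [-0.524, 0.526, 0.474, -0.473]
contact_force: [4.4, -3.0, 4.0]
opening: 0.0227
[-0.08677189  0.01460597  0.00273682] [ 5.70390575 -2.44831648  2.39904157] 0.02264787157025501
red 1170 [[-0.1014, -0.0886, 0.0514], [-0.0996, -0.0777, 0.0545], [-0.0963, -0.0668, 0.0557]]
ptr 711 [[-0.1004, -0.0635, 0.0577], [-0.0979, -0.0555, 0.0588], [-0.0951, -0.0474, 0.0598]]
plate 5405 [[-0.1079, -0.0346, 0.0695], [-0.1047, -0.0121, 0.0733], [-0.0989, 0.0525, 0.0746]]
```

View pics/w11.png

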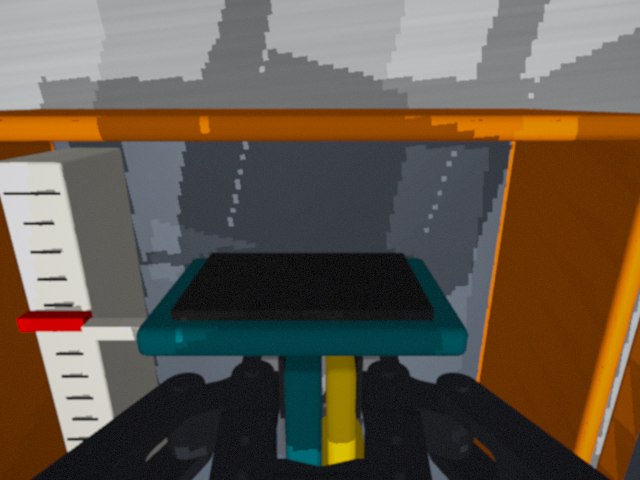

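View pics/s11c.png

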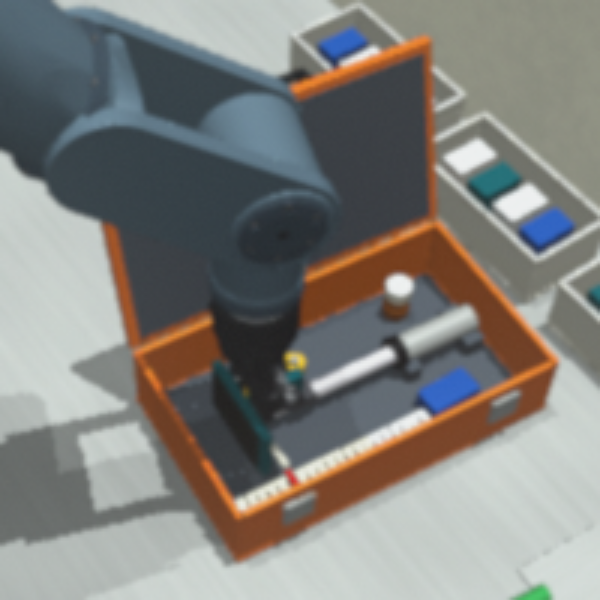

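The wrist view shows the lever (column 342) parallel to and against the tab (column 303), with the pointer (y≈328) in line with the mark (y≈322). The opening of 22.6 mm matches the closed pair: the 10 mm bar read 8.8 mm. I'll run one hold call to confirm it is steady.

```bash
python3 -m handwheel '[[[0,0,0.01,0,0,0,0],[0,0,0.01,0,0,0,0],[0,0,0.01,0,0,0,0],[0,0,0.01,0,0,0,0],[0,0,0.01,0,0,0,0],[0,0,0.01,0,0,0,0],[0,0,0.01,0,0,0,0],[0,0,0.01,0,0,0,0],[0,0,0.01,0,0,0,0],[0,0,0.01,0,0,0,0]]]' 40
python3 - <<'E'
from h import *
im,d,K,M,T=snap("wrist","pics/w12.png");print(cs(T[:3,3]))
from meas import meas;meas('w12')
q=cs(cloud(d,K,M));hsv=cv2.cvtColor(im,cv2.COLOR_BGR2HSV)
v,u=np.mgrid[:480,:640]
y=(u>315)&(u<370)&(v>350)&(v<465)&(hsv[...,0]>20)&(hsv[...,0]<34)&(hsv[...,1]>100)&(q[...,2]>.066)
L=[]
for r in range(365,460,10):
    k=y[r]
    if k.sum()>5: L.append((q[r][k][:,0].mean(),(q[r][k][:,1].min()+q[r][k][:,1].max())/2))
L=np.array(L);print(L.round(4)[::3],'lever angle',-np.arctan(np.polyfit(L[:,0],L[:,1],1)[0]))
im,d,K,M,T=snap("side","pics/s12.png")
E
```

```text
time_s: 19.6
position: [0.5031, -0.0599, 0.0027]
tool_rot: [-0.524, 0.526, 0.474, -0.473]
contact_force: [4.7, -3.7, 3.3]
opening: 0.0225
[-0.08735891  0.01463652  0.00273492]
red 1185 [[-0.1014, -0.0883, 0.0515], [-0.0996, -0.0779, 0.0545], [-0.0961, -0.0669, 0.0557]]
ptr 708 [[-0.1009, -0.0633, 0.0577], [-0.0986, -0.0554, 0.0588], [-0.0957, -0.0474, 0.0598]]
plate 5406 [[-0.1085, -0.0345, 0.0695], [-0.1053, 0.0301, 0.0733], [-0.0995, 0.0525, 0.0746]]
[[-0.0918  0.021 ]
 [-0.0832  0.0211]
 [-0.0713  0.0207]
 [-0.0586  0.0207]] lever angle 0.00856425993854429
```

View pics/s12.png

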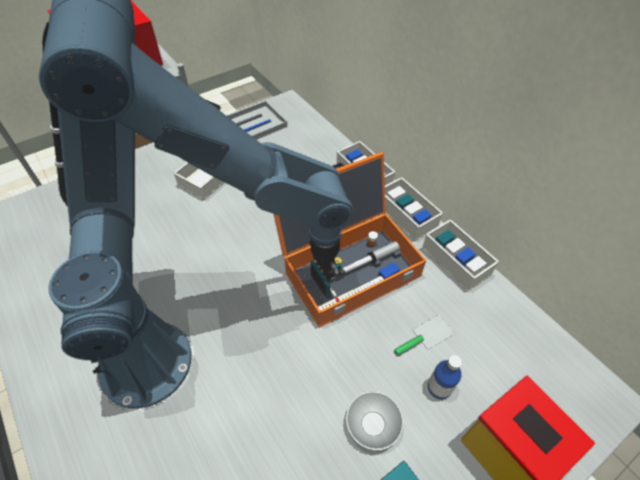

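The side view shows the lid still open at (335,200), the gripper on the leg at (325,265), and the visible loose items where they were. The lever angle measures about 0.01 rad and the pointer is within 1 mm of the mark. Handing in.

```bash
python3 -c "
from workcell import manip
print(manip.close_job())"
```

```text
the job is handed in; nothing more can be done
None
```

The job is done and was handed in at about 19.7 s, with the gripper still holding the leg at the mark and the lever closed.

- **Lid:** I swung it open by its handle and let go once it was on its stop. It measured about 1.84 rad, and the last side picture shows it still open.
- **Leg:** I drew it out about 70 mm by the foot plate with the lever still open. In the last check the pointer was within about 1 mm of the red mark.
- **Lever:** I then squeezed it closed against the tab at 40 N. It measured about 0.01 rad, and the opening read 22.5 mm against the nominal 24 mm. The 10 mm handle bar also read about 1 mm low.
- **Stability:** a 1.25 s hold before handing in showed no slip.
- **Other things:** those visible in the last side picture had not moved. The arm hides part of the basket and the swab jar there, and I did not measure any of them again.

**What disagreed:** the fingers physically end about 38 mm short of the reported tool point, as both the wrist and side cameras showed. My first grip therefore shut on nothing just above the handle bar. I corrected for the offset and it held from then on.

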